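# Click the green filter into the beam of a filter photometer and take the reading

### The arm

A 7-joint arm with a two-finger parallel gripper is mounted at the origin on the work surface; the furniture and walls round the work are solid. World frame = base frame: x ahead of the robot, y to its left, z up, the work surface at z = 0. Lengths are in m, angles in rad, forces in N, time in s.
With the tool pointing down it reaches from about 0.425 to 0.925 m from the base axis. Payload 6.8 kg.
Tool frame: the origin (TCP) lies on the mounting face of the last link; the fingertips stand 173 mm ahead of it and the grasp point (between the pads) lies 155 mm ahead of it; z points along the fingers, y is the line along which they close (so a half turn about z gives the same grasp; the last joint's range is limited). The gripper opens to 85 mm and grips with 20 to 120 N. Pads are 22 mm wide; open, the fingers measure 114 mm over their backs; the gripper's body (76 mm by 85 mm) begins 54 mm behind the grasp point. The pads swing forward as they close: fully open they stand 13 mm farther back than shut.
Start: joints at [1.203, 0.477, 0.022, 1.555, -0.011, 1.109, -0.083], TCP at [0.173, -0.652, 0.405] pointing down, gripper open.
Joint ranges: [-2.96, 2.96], [-0.34, 2.1], [-1.41, 1.46], [0.24, 2.44], [-1.37, 4.51], [0.17, 1.92], [-2.96, 2.96]. Speed limits (rad/s): [2.39, 2.39, 3.14, 3.14, 3.14, 3.14, 3.14].

### API

Orientations are given as a unit quaternion [w, x, y, z].
In Python, from station import bot gives the robot as it stands. The module is installed in compiled form; this text tells all that it offers.
- The arm moves only by the shell command python3 -m pendant 'ROWS' [FORCE]. ROWS is JSON, a list of rows, each a list of 5 numbers: the finger opening in m, from 0 to 0.0854, then the shift along the tool's x, y, z in m, then the turn about the tool's z in degrees. In form: [[jaw, x, y, z, yaw], ...]. A call has 1 to 12 rows; each row shifts and turns the commanded pose from where the row before left it, along the tool's axes as they then stand; what a row does not reach is not made up. A row lasts 1/12 s, in which the tool goes at most 41.7 mm and 7.16 degrees, less where a joint would pass 70% of its speed; a pose out of reach is approached as far as the arm can. A call with a gripper value outside its range is refused whole. The fingers move at their own pace and stop on an object; FORCE is the grip in N (left out, the last holds). Time passes only in rows, so rows that do not move let the fingers close. It gives the time, the measured TCP pose, the force, the opening and the grip force at its end, in the units of the state.
- bot.get_obs(): the state, without advancing time (a new reading comes with each control period).
- bot.read_camera(name): name is "scene" or "top"; returns (picture, depth): 420x560x3 uint8, blue, green, red; 420x560 float32, m along the optical axis (not along the pixel's ray), 0 where there is no reading.
- bot.camera_model(name): a dict with "intrinsics" (3x3 intrinsics, pixels), "dist_coeffs" ([k1, k2, p1, p2, k3] as OpenCV has them; the pictures are not rectified), "R" (3x3) and "t" (3): a world point X has camera coordinates R X + t. Camera axes: x right, y down, z forward; pixel columns grow to the right and rows downward; lengths in m; the calibration is good to about 2 mm. A picture is of the moment at which its call begins. camera_model takes no time and is no camera call.
- bot.hand_in(): hands the job in; it is judged then, once.
Trained networks look in the newest picture that a camera, given by its name, has taken for a name from the list of things; names that differ only in an ending like _2 or _b are one class to them, and where a whole thing is asked for, a point or a joint stands for the part that bears it (a point fixed in the world has none). Each returns a list of dicts, best first, with "score" (0 to 1); they miss things now and then, are a little off and sometimes report something else, mostly with a low value. They report only what shows in the picture. A call takes as long as a camera call.
- bot.boxes_of(name, camera): "at" ([column, row] in pixels, amid what is visible of it).
- bot.trace(name, camera): "mask" (420x560 bool, what is visible of it) and "at" ([column, row] in pixels, amid what is visible of it).
- bot.pinpoint(name, camera): "at" ([column, row] in pixels: a listed point, or the origin of a listed thing).
The state is a dict: "t": time; "q": joint angles; "joint_vel": joint speeds; "joint_torque": joint torques, N m; "eef_pos": TCP position; "tool_rot": TCP orientation; "contact_force": force on the tool from outside, world axes, zero at the start; "torque": the same for the moment, N m; "gripper_width": opening from 0.0 (shut) to 1.0 (fully open); "grasp_force": force on a finger pad.
Only numpy, scipy, OpenCV 4.12 (cv2) and the standard library are available. Lean on these libraries where they do the work, as an engineer would, in place of code of your own. Each camera call takes 0.05 s, during which the arm holds its last target. There are 200 camera calls.

### The job

Set the photometer to its green filter: push the slide along its rail by the thumb tab until the green glass lies under the lamp snout and the slide drops into its click stop, then press the white read key fully down and let it come up again. Press the key only when green is clicked in. Only push and press, with the fingertips or the outside of the fingers: do not pinch the tab, do not lift any filter out of the slide, and leave the bottle, flask and test piece where they stand.

Things in the scene. Friction and masses are not known exactly. Their poses are not given: they have to be found in the camera images.
- reader: white bench photometer, fixed to the bench, footprint 186 (x) x 250 (y) mm. Origin on the bench straight under the beam axis; x points to its back (away from the robot), y to its left along the slide's rail, z up. The housing reaches from x -111 to +75 and its deck is 30 mm high; the lamp head (an arm 34 mm wide, round nose to x -17, reaching back to a column at x 52 to 75) tops out at 92 mm
- beam (a point): point on the vertical beam axis, 42 mm above the bench, 8 mm below the black snout of the lamp head
- filter_slide (a joint): position of the slide along the rail (m): 0 at the start, with its empty middle seat clicked in the beam, growing towards the reader's +y; hard stops at -0.068 and +0.068. Click stops at -0.064, -0.032, 0, 0.032, 0.064. Friction about 1 N; leaving a stop takes 5 to 6 N; about 4 mm before a stop the slide snaps in by itself and the push force dips to 0. Pushed on, it passes through a stop
- slide_mid (a point): centre of the empty middle seat, on the slide's top face. The dark steel slide is 170 mm long, 46 mm wide, its top 40 mm above the bench, with five round seats in a row 32 mm apart along the reader's y: the middle one is empty, the other four hold the filters
- detent_ball (a joint): sprung ball at the back of the rail that makes the click (m, growing as the ball drops in): about 0.0005 while it rides on the slide's edge, about 0.0034 when it sits in a notch, at any of the five stops
- tab (a point): top centre of the black thumb tab that stands on the slide 49 mm in front of the beam line (towards the robot), in line with the slide's middle seat. The tab is 22 mm (x) x 14 mm (y, the push direction) and stands from 47 to 81 mm above the bench on a bracket 26 mm wide in y and 3.5 mm thick (43 to 47 mm above the bench)
- tab_left: left half (reader's +y) of the thumb tab; origin at its foot, on the tab's middle line
- tab_right: right half (reader's -y) of the thumb tab; origin at its foot, on the tab's middle line
- filter_green: green glass filter, loose in a seat of the slide: black ring 25 mm in diameter, 7 mm high, about 2 mm proud of the slide. Origin at the centre of its underside, 35 mm above the bench when seated. Which seat it lies in varies
- filter_red: red filter of the same size and origin
- filter_blue: blue filter of the same size and origin
- filter_yellow: yellow filter of the same size and origin
- read_key_top (a point): centre of the top of the white round read key (22 mm across) on the black console strip at the reader's front right, 83 mm in front of and 75 mm to the right of the beam axis; pressed straight down
- read_key (a joint): travel of the read key (m): 0 up, 0.004 fully down at about 5 N; it springs back
- drop_bottle: clear dropper bottle with a red teat, 42 mm across, 112 mm high, standing loose left of the reader; origin at the centre of its underside
- flask: conical flask with pink gel, 51 mm across, 76 mm high, standing loose right of the reader; origin at the centre of its underside
- test_piece: flat glass test piece in its case, 26 x 44 x 14 mm, lying loose right of the reader; origin at the centre of its underside

How it is judged:
On the way, in this order (a step that is already met when the one before it is completed fails the run):
1. the green filter lies in the beam and the slide has dropped into that click stop (horizontal distance between filter_green and beam below 0.003 m and value of joint detent_ball above 0.002 m), for 0.2 s.
2. the read key is pressed fully down with green in the beam (all of step 1 and value of joint read_key above 0.0032 m), for 0.05 s.
At the end, for the whole second after the job is handed in: The green filter's centre is within 3 mm of the beam axis (horizontally) with the detent ball dropped in (over 2 mm), the read key is up again (under 1 mm), all four filters lie in their seats, and the bottle and flask stand upright (all of step 1 and value of joint read_key below 0.001 m and height (world z) of filter_green between 0.032 and 0.038 m and height (world z) of filter_red between 0.032 and 0.038 m and height (world z) of filter_blue between 0.032 and 0.038 m and height (world z) of filter_yellow between 0.032 and 0.038 m and angle between each of drop_bottle, flask's own z axis and vertical below 0.2 rad); the robot touches nothing.
It fails at once if the read key was pressed while green was not clicked into the beam (value of joint read_key above 0.002 m and (horizontal distance between filter_green and beam above 0.004 m or value of joint detent_ball below 0.001 m)).
It fails at once if the thumb tab was pinched from both sides (contact force between the fingers and tab_left above 2 N and contact force between the fingers and tab_right above 2 N).
It fails at once if a filter was lifted out of its seat (height (world z) of any of filter_green, filter_red, filter_blue, filter_yellow above 0.042 m).
It fails at once if the bottle, the flask or the test piece was moved (distance of any of drop_bottle, flask, test_piece from where it was at the start of the episode above 0.02 m).
It also fails if it takes over 48 s, if anything falls off the work surface, if the arm or the gripper's body presses on something with over 40 N, if the wrist force passes 120 N, or if a joint passes its speed limit or range.

## Working session

There is one attempt and no reset: what is moved stays moved. The work goes in short steps, Python scripts to look and compute and a shell command to move; the robot and the scene stay as the last step left them, time stands still between calls to the robot, and variables do not carry over. Pictures are saved under pics/ and viewed, at most 10 in all, crops included, and the job is handed in when it is done.

```bash
mkdir -p pics; cat > h.py <<'E'
import numpy as np, cv2
from station import bot
def ray(cam,px):
    m=bot.camera_model(cam);K=np.array(m["intrinsics"],float);R=np.array(m["R"]);t=np.array(m["t"])
    n=cv2.undistortPoints(np.array([[px]],float),K,np.array(m["dist_coeffs"],float))[0,0]
    return -R.T@t, R.T@np.array([n[0],n[1],1.])
def at_z(cam,px,z):
    c,d=ray(cam,px); return c+d*(z-c[2])/d[2]
E
python3 - <<'E'
from h import *
o=bot.get_obs();print({k:np.round(o[k],3) for k in("t","eef_pos","tool_rot","contact_force","gripper_width")})
ims=[]
for c in("scene","top"):
    im,d=bot.read_camera(c);cv2.imwrite(f"pics/{c}0.png",im)
    print(c,ray(c,[280,210]))
    for n,z in dict(slide_mid=.04,tab=.081,filter_green=.035,filter_red=.035,filter_blue=.035,filter_yellow=.035,read_key_top=None,beam=.042,reader=0,drop_bottle=0,flask=0,test_piece=0).items():
        for r in bot.pinpoint(n,c)[:2]:
            print(n,np.round(r["at"]),round(r["score"],2),np.round(at_z(c,r["at"],.035 if z is None else z),4))
E
```

```text
{'t': np.float64(0.0), 'eef_pos': array([ 0.173, -0.652,  0.404]), 'tool_rot': array([-0.001,  0.992,  0.13 , -0.   ]), 'contact_force': array([0.012, 0.211, 0.71 ]), 'gripper_width': np.float64(0.999)}
scene (array([-0.03097623,  0.4774313 ,  0.56898503]), array([ 0.69344129, -0.49272652, -0.52637836]))
slide_mid [292. 223.] 0.56 [ 0.6079 -0.0072  0.04  ]
tab [304. 219.] 0.71 [0.5549 0.0016 0.081 ]
filter_green [276. 233.] 0.47 [0.603  0.0385 0.035 ]
filter_red [264. 234.] 0.67 [0.6151 0.0621 0.035 ]
filter_blue [318. 219.] 0.41 [ 0.5927 -0.0691  0.035 ]
filter_yellow [265. 236.] 0.59 [0.6073 0.0628 0.035 ]
read_key_top [340. 227.] 0.57 [ 0.5376 -0.0863  0.035 ]
beam [292. 221.] 0.62 [ 0.6111 -0.0099  0.042 ]
beam [351. 202.] 0.22 [ 0.5939 -0.174   0.042 ]
reader [292. 242.] 0.66 [0.5917 0.0028 0.    ]
drop_bottle [188. 279.] 0.69 [0.6145 0.2454 0.    ]
drop_bottle [302. 217.] 0.64 [ 0.6612 -0.08    0.    ]
flask [380. 219.] 0.59 [ 0.5445 -0.2259  0.    ]
test_piece [347. 198.] 0.61 [ 0.6626 -0.2293  0.    ]
top (array([0.43981685, 0.01964492, 1.07138777]), array([ 0.1674948 ,  0.01754952, -0.98583975]))
tab [296. 236.] 0.92 [0.5536 0.0062 0.081 ]
tab [298. 239.] 0.4 [0.5467 0.0013 0.081 ]
filter_green [287. 213.] 0.65 [0.6084 0.0241 0.035 ]
filter_green [298. 215.] 0.63 [ 6.046e-01 -4.000e-04  3.500e-02]
filter_red [313. 217.] 0.43 [ 0.5991 -0.0331  0.035 ]
filter_blue [327. 216.] 0.69 [ 0.6001 -0.0624  0.035 ]
filter_yellow [274. 209.] 0.67 [0.6177 0.0519 0.035 ]
beam [298. 213.] 0.63 [ 6.074e-01 -2.000e-04  4.200e-02]
reader [297. 218.] 0.84 [0.6028 0.001  0.    ]
reader [297. 238.] 0.69 [0.5584 0.0023 0.    ]
drop_bottle [188. 215.] 0.62 [0.6173 0.2452 0.    ]
flask [399. 236.] 0.85 [ 0.5564 -0.2214  0.    ]
flask [193. 218.] 0.32 [0.6113 0.2346 0.    ]
test_piece [400. 192.] 0.54 [ 0.6535 -0.2308  0.    ]
test_piece [297. 236.] 0.21 [0.563  0.0035 0.    ]
```

```bash
python3 - <<'E'
import cv2
im=cv2.imread("pics/top0.png");cv2.imwrite("pics/top0c.png",cv2.resize(im[160:290,210:380],None,fx=4.5,fy=4.5,interpolation=cv2.INTER_CUBIC))
im=cv2.imread("pics/scene0.png");cv2.imwrite("pics/scene0c.png",cv2.resize(im[140:300,200:400],None,fx=3.7,fy=3.7,interpolation=cv2.INTER_CUBIC))
E
```

```text
(no output)
```

View pics/top0c.png

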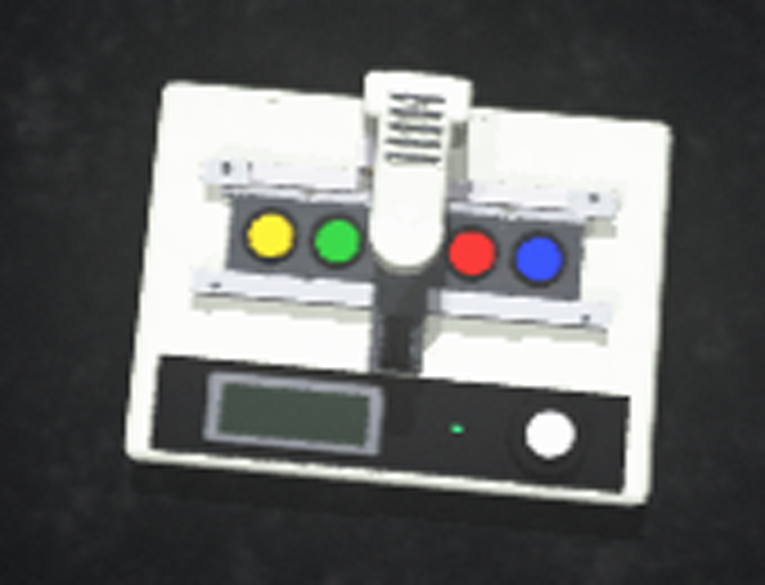

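View pics/scene0c.png

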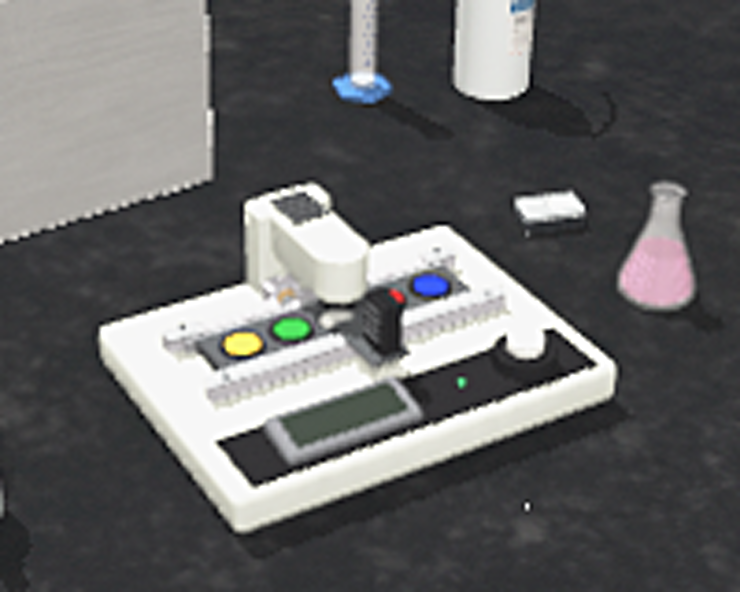

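The slide's order from left (+y) to right is yellow, green, empty, red, blue. Green is at top-crop (337,240), the key at (549,434), the lamp nose at (405,262). So green sits at +32 mm and the slide must go to −0.032, with the tab pushed from its left side.

```bash
cat >> h.py <<'E'
P=lambda u,v:[210+u/4.5-.5+.5/4.5,160+v/4.5-.5+.5/4.5]
E
python3 - <<'E'
from h import *
loc=np.array([[0,64],[0,32],[0,-32],[0,-64]])/1000
w=np.array([at_z("top",P(*p),.042)[:2] for p in [(270,236),(337,240),(473,253),(540,258)]])
# corners of housing top (z=.03) + key fitted together
loc=np.vstack([loc,[[.075,.125],[.075,-.125],[-.111,.125],[-.111,-.125]]])
w=np.vstack([w]+[at_z("top",P(*p),.03)[None,:2] for p in [(163,83),(671,121),(128,458),(648,503)]])
a=loc-loc.mean(0);b=w-w.mean(0)
th=np.arctan2((a[:,0]*b[:,1]-a[:,1]*b[:,0]).sum(),(a*b).sum())
R=np.array([[np.cos(th),-np.sin(th)],[np.sin(th),np.cos(th)]]);o=w.mean(0)-R@loc.mean(0)
print("yaw",np.degrees(th),"o",o);print(np.round((w-(loc@R.T+o))*1000,1))
for z in(.035,.045): print("key px",at_z("top",P(549,434),z))
print("key",R@[-.083,-.075]+o,"tab",R@[-.049,0]+o)
s=bot.get_obs();from scipy.spatial.transform import Rotation as Ro
q=s["tool_rot"];T=Ro.from_quat([*q[1:],q[0]]).as_matrix();print(T.round(3))
ty=np.degrees(np.arctan2(T[1,0],T[0,0]));print("tool x yaw",ty,"turn(tool)",ty-np.degrees(th))
np.savez("pose.npz",R=R,o=o,th=th)
im,d=bot.read_camera("top");u,v=map(int,P(549,434));print("depth key z",[ (c:=ray("top",[u,v]))[0][2]+c[1][2]*d[v,u]])
E
```

```text
yaw -6.502180363264292 o [ 0.60357118 -0.00362313]
[[ 0.2  0.4]
 [ 0.8  0.3]
 [-0.3 -0.5]
 [-0.1 -0.3]
 [-1.7 -0.8]
 [-0.9  1.3]
 [ 1.1 -2.3]
 [ 1.   1.7]]
key px [ 0.51342062 -0.06830113  0.035     ]
key px [ 0.51271043 -0.06745255  0.045     ]
key [ 0.512612   -0.06874169] tab [0.55488638 0.00192568]
[[ 0.966  0.257  0.   ]
 [ 0.257 -0.966 -0.   ]
 [ 0.     0.    -1.   ]]
tool x yaw 14.885316670491909 turn(tool) 21.3874970337562
depth key z [np.float64(0.04943555495479712)]
```

```bash
python3 -m pendant '[[0,0,0,0,7.13],[0,0,0,0,7.13],[0,0,0,0,7.13],[0,0.015,-0.036,0,0],[0,0.015,-0.036,0,0],[0,0.015,-0.036,0,0],[0,0.015,-0.036,0,0],[0,0.015,-0.036,0,0],[0,0.015,-0.036,0,0],[0,0.015,-0.036,0,0],[0,0.015,-0.036,0,0],[0,0.015,-0.036,0,0]]' 20
python3 -m pendant '[[0,0.015,-0.036,0,0],[0,0.015,-0.036,0,0],[0,0.015,-0.036,0,0],[0,0.015,-0.036,0,0],[0,0.015,-0.036,0,0],[0,0.015,-0.036,0,0],[0,0.015,-0.036,0,0],[0,0.015,-0.036,0,0]]'
cat >> h.py <<'E'
def local():
    from scipy.spatial.transform import Rotation as Ro
    z=np.load("pose.npz");s=bot.get_obs();q=s["tool_rot"];T=Ro.from_quat([*q[1:],q[0]]).as_matrix()
    R=z["R"];p=s["eef_pos"]
    return dict(t=round(float(s["t"]),2),reader_xy_mm=np.round(R.T@(p[:2]-z["o"])*1000,1),z=round(float(p[2])*1000,1),
      tip=round(float(p[2]-.173)*1000,1),yawerr=round(float(np.degrees(np.arctan2(T[1,0],T[0,0])-z["th"])),2),
      F=np.round(np.r_[R.T@s["contact_force"][:2],s["contact_force"][2]],1),w=round(float(s["gripper_width"]),3))
E
python3 -c "from h import *;print(local())"
```

```text
t: 2.35
eef_pos: [0.3448, -0.344, 0.4051]
tool_rot: [0.0, 0.998, -0.057, 0.0]
contact_force: [1.1, 0.1, -0.5]
gripper_width: -0.002
grasp_force: 0.0
t: 3.02
eef_pos: [0.4967, -0.0715, 0.4051]
tool_rot: [0.0, 0.998, -0.057, 0.0]
contact_force: [1.0, -0.6, -0.2]
gripper_width: 0.002
grasp_force: 0.0
{'t': 3.02, 'reader_xy_mm': array([-98.6, -79.5]), 'z': 405.1, 'tip': 232.1, 'yawerr': -0.02, 'F': array([ 1. , -0.5, -0.2]), 'w': 0.002}
```

```bash
python3 -m pendant '[[0,0.012,-0.03,0,0],[0,0.012,-0.03,0,0],[0,0.012,-0.03,0,0],[0,0.012,-0.027,0,0],[0,0,0,0.03,0],[0,0,0,0.03,0],[0,0,0,0.02,0],[0,0,0,0,0]]'
python3 - <<'E'
from h import *
print(local())
im,_=bot.read_camera("scene");cv2.imwrite("pics/s1.png",cv2.resize(im[100:300,180:400],None,fx=3,fy=3))
E
```

```text
t: 3.68
eef_pos: [0.5554, 0.0374, 0.3206]
tool_rot: [0.001, 0.998, -0.056, -0.004]
contact_force: [-0.7, 0.6, -0.3]
gripper_width: 0.003
grasp_force: 0.0
{'t': 3.68, 'reader_xy_mm': array([-52.5,  35.3]), 'z': 320.6, 'tip': 147.6, 'yawerr': 0.03, 'F': array([-0.7,  0.5, -0.3]), 'w': 0.003}
```

View pics/s1.png

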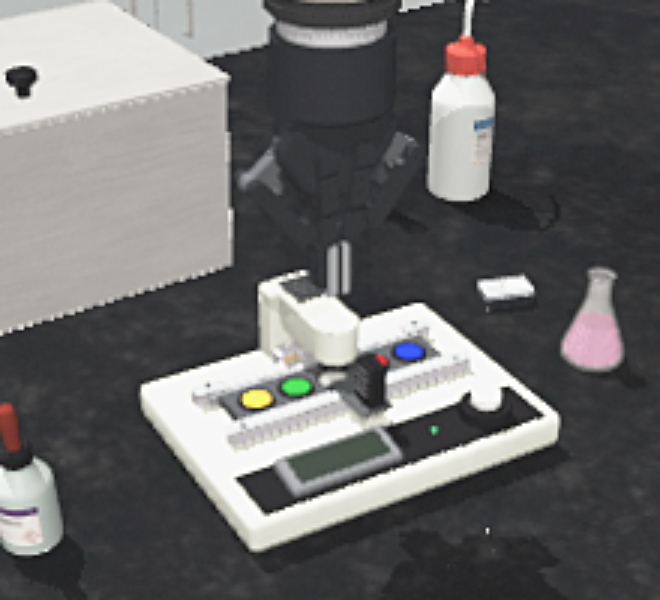

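The shut fingertips, at crop (338,292), are above and left of the tab at (370,380). The path down is clear and the slide hasn't moved.

```bash
python3 -m pendant '[[0,0,0,0.03,0],[0,0,0,0.03,0],[0,0,0,0.025,0],[0,0,0,0,0],[0,0,0,0,0]]'
python3 -c "from h import *;print(local())"
python3 -m pendant '[[0,0,0.004,0,0],[0,0,0.004,0,0],[0,0,0.002,0,0],[0,0,0,0,0],[0,0,0,0,0]]'
python3 -c "from h import *;print(local())"
```

```text
t: 4.15
eef_pos: [0.5575, 0.0376, 0.2406]
tool_rot: [0.0, 0.998, -0.057, -0.0]
contact_force: [0.3, -0.5, 1.1]
gripper_width: 0.002
grasp_force: 0.0
{'t': 4.15, 'reader_xy_mm': array([-50.5,  35.7]), 'z': 240.6, 'tip': 67.6, 'yawerr': -0.02, 'F': array([ 0.3, -0.5,  1.1]), 'w': 0.002}
t: 4.57
eef_pos: [0.5562, 0.0273, 0.2406]
tool_rot: [-0.0, 0.998, -0.057, 0.001]
contact_force: [0.3, 0.6, -1.1]
gripper_width: -0.001
grasp_force: 0.0
{'t': 4.57, 'reader_xy_mm': array([-50.6,  25.4]), 'z': 240.6, 'tip': 67.6, 'yawerr': -0.05, 'F': array([ 0.3,  0.6, -1.1]), 'w': -0.001}
```

```bash
python3 -m pendant '[[0,0,0.002,0.004,0],[0,0,0.002,0,0],[0,0,0.001,0,0],[0,0,0,0,0]]'
python3 -c "from h import *;print(local())"
python3 -m pendant '[[0,0,0.001,0,0],[0,0,0.001,0,0],[0,0,0,0,0]]'
python3 -c "from h import *;print(local())"
python3 -m pendant '[[0,0,0.001,0,0],[0,0,0.001,0,0],[0,0,0,0,0]]'
python3 -c "from h import *;print(local())"
```

```text
t: 4.9
eef_pos: [0.5552, 0.0231, 0.2354]
tool_rot: [-0.0, 0.998, -0.057, -0.0]
contact_force: [1.0, 2.2, -1.3]
gripper_width: -0.002
grasp_force: 1.0
{'t': 4.9, 'reader_xy_mm': array([-51.1,  21.1]), 'z': 235.4, 'tip': 62.4, 'yawerr': 0.02, 'F': array([ 0.8,  2.3, -1.3]), 'w': -0.002}
t: 5.15
eef_pos: [0.555, 0.0214, 0.2355]
tool_rot: [-0.0, 0.998, -0.056, -0.0]
contact_force: [0.1, 4.3, -3.2]
gripper_width: -0.0
grasp_force: 2.3
{'t': 5.15, 'reader_xy_mm': array([-51.1,  19.4]), 'z': 235.5, 'tip': 62.5, 'yawerr': 0.04, 'F': array([-0.4,  4.3, -3.2]), 'w': -0.0}
t: 5.4
eef_pos: [0.5547, 0.0182, 0.2356]
tool_rot: [0.0, 0.998, -0.057, -0.0]
contact_force: [-1.3, 1.9, -1.7]
gripper_width: -0.002
grasp_force: 0.9
{'t': 5.4, 'reader_xy_mm': array([-51. ,  16.2]), 'z': 235.6, 'tip': 62.6, 'yawerr': -0.02, 'F': array([-1.5,  1.8, -1.7]), 'w': -0.002}
```

```bash
python3 -m pendant '[[0,0,0.002,0,0],[0,0,0.002,0,0],[0,0,0.002,0,0],[0,0,0.002,0,0],[0,0,0.002,0,0],[0,0,0.002,0,0],[0,0,0.002,0,0],[0,0,0.002,0,0],[0,0,0.002,0,0],[0,0,0.001,0,0],[0,0,0,0,0]]'
python3 -c "from h import *;print(local())"
python3 -m pendant '[[0,0,0.001,0,0],[0,0,0.001,0,0],[0,0,0,0,0]]'
python3 -c "from h import *;print(local())"
```

```text
t: 6.32
eef_pos: [0.5528, -0.0007, 0.2358]
tool_rot: [0.0, 0.998, -0.057, 0.0]
contact_force: [-0.1, 0.1, 0.4]
gripper_width: -0.003
grasp_force: 0.0
{'t': 6.32, 'reader_xy_mm': array([-50.8,  -2.8]), 'z': 235.8, 'tip': 62.8, 'yawerr': -0.03, 'F': array([-0.1,  0.1,  0.4]), 'w': -0.003}
t: 6.57
eef_pos: [0.5527, -0.0024, 0.2358]
tool_rot: [0.0, 0.998, -0.057, 0.0]
contact_force: [-0.5, 1.1, 0.2]
gripper_width: -0.004
grasp_force: 0.2
{'t': 6.57, 'reader_xy_mm': array([-50.7,  -4.6]), 'z': 235.8, 'tip': 62.8, 'yawerr': -0.02, 'F': array([-0.7,  1. ,  0.2]), 'w': -0.004}
```

```bash
for i in 1; do python3 -m pendant '[[0,0,0.001,0,0],[0,0,0.001,0,0],[0,0,0,0,0]]'; done
python3 -c "from h import *;print(local())"
python3 -m pendant '[[0,0,0.001,0,0],[0,0,0,0,0]]'
python3 -c "
from h import *;print(local())
im,_=bot.read_camera('top');cv2.imwrite('pics/t2.png',cv2.resize(im[160:290,210:380],None,fx=4.5,fy=4.5,interpolation=cv2.INTER_CUBIC))"
```

```text
t: 6.82
eef_pos: [0.5523, -0.0046, 0.2357]
tool_rot: [0.0, 0.998, -0.057, 0.0]
contact_force: [-0.4, -0.3, 0.9]
gripper_width: 0.002
grasp_force: 0.0
{'t': 6.82, 'reader_xy_mm': array([-50.8,  -6.8]), 'z': 235.7, 'tip': 62.7, 'yawerr': -0.03, 'F': array([-0.4, -0.3,  0.9]), 'w': 0.002}
t: 6.98
eef_pos: [0.5522, -0.0055, 0.2357]
tool_rot: [0.0, 0.998, -0.057, 0.0]
contact_force: [-0.3, -0.2, 0.8]
gripper_width: -0.001
grasp_force: 0.0
{'t': 6.98, 'reader_xy_mm': array([-50.9,  -7.6]), 'z': 235.7, 'tip': 62.7, 'yawerr': -0.02, 'F': array([-0.3, -0.2,  0.8]), 'w': -0.001}
```

View pics/t2.png

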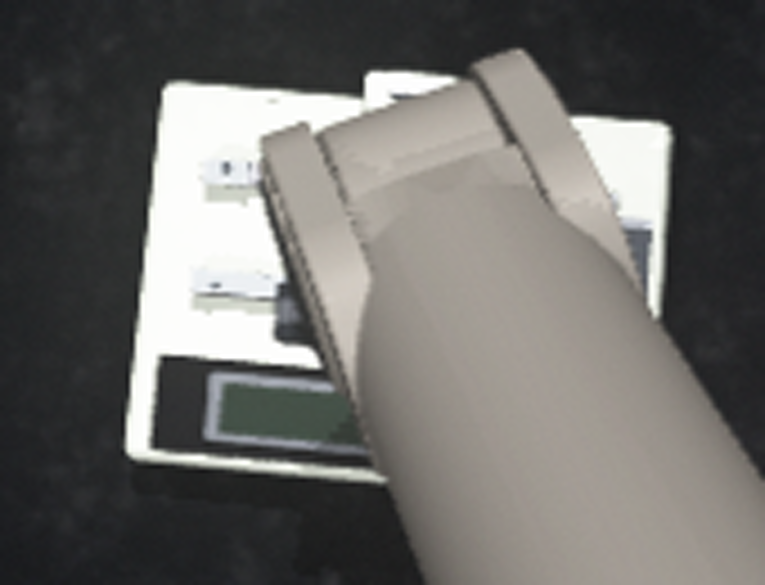

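The arm blocks the top view. The slide's right end now shows near crop (650,250), against 583 before, which fits −32 mm, and the push force dipped to 0. I'll back off, rise and check with the scene camera.

```bash
python3 -m pendant '[[0,0,-0.006,0,0],[0,0,-0.004,-0.01,0],[0,0,0,-0.03,0],[0,0,0,-0.03,0],[0,0,0,-0.03,0],[0,0,0,0,0]]'
python3 - <<'E'
from h import *
print(local())
z=np.load("pose.npz")
im,_=bot.read_camera("scene");cv2.imwrite("pics/s2.png",cv2.resize(im[140:300,200:400],None,fx=3.7,fy=3.7,interpolation=cv2.INTER_CUBIC))
for n,h in [("filter_yellow",.042),("filter_green",.042),("filter_red",.042),("filter_blue",.042)]:
    for r in bot.trace(n,"scene")[:1]:
        print(n,round(r["score"],2),r["at"],np.round(z["R"].T@(at_z("scene",r["at"],h)[:2]-z["o"])*1000,1))
r=bot.pinpoint("tab","scene")[0];print(r["score"],np.round(z["R"].T@(at_z("scene",r["at"],.081)[:2]-z["o"])*1000,1))
E
```

```text
t: 7.53
eef_pos: [0.5553, 0.0061, 0.3423]
tool_rot: [-0.001, 0.998, -0.056, 0.005]
contact_force: [0.8, 0.2, 1.2]
gripper_width: 0.002
grasp_force: 0.0
{'t': 7.53, 'reader_xy_mm': array([-49. ,   4.2]), 'z': 342.3, 'tip': 169.3, 'yawerr': 0.05, 'F': array([0.8, 0.3, 1.2]), 'w': 0.002}
filter_green 0.45 [287.7, 228.3] [-12.7  16.6]
filter_blue 0.69 [277.2, 227.3] [ 1.8 34.3]
0.59 [-46.9 -35.6]
```

View pics/s2.png

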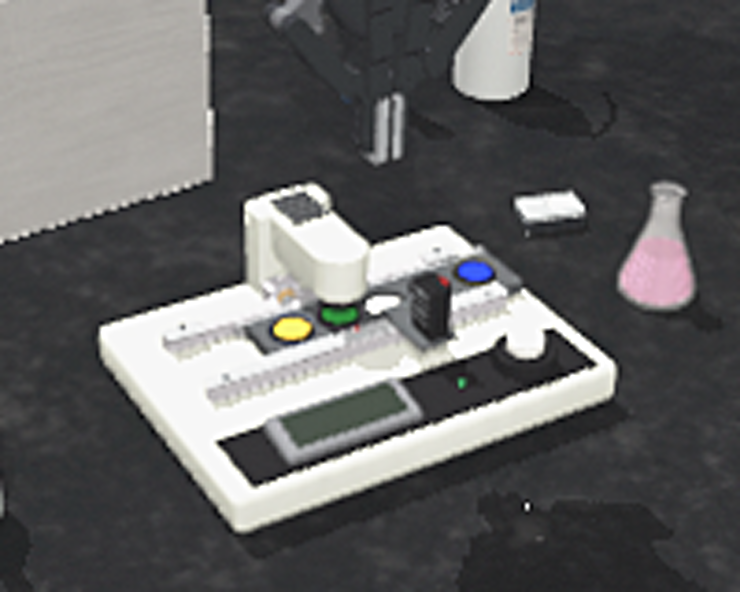

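Yellow, at (292,327), is now exactly where green lay at (291,328), and green shows under the snout at (340,313). So the slide has moved one full 32 mm pitch. I'll check that in numbers and move above the key.

```bash
python3 -m pendant '[[0,-0.011,0.026,0,0],[0,-0.011,0.026,0,0],[0,-0.012,0.026,0,0],[0,0,0,0.03,0],[0,0,0,0.03,0],[0,0,0,0.02,0],[0,0,0,0,0],[0,0,0,0,0]]'
python3 - <<'E'
from h import *
print(local())
im,_=bot.read_camera("scene");z=np.load("pose.npz")
def cen(im,lo,hi):
    h=cv2.cvtColor(im,cv2.COLOR_BGR2HSV);m=cv2.inRange(h,(lo,130,90),(hi,255,255));m[:,:250]=0;m[:200]=0;m[:,300:]=0;m[245:]=0
    n,l,s,c=cv2.connectedComponentsWithStats(m);i=1+np.argmax(s[1:,4]);p=c[i];return p.round(2),s[i,4],np.round(z["R"].T@(at_z("scene",p,.042)[:2]-z["o"])*1000,1)
i0=cv2.imread("pics/scene0.png");print("green before",cen(i0,45,85));print("yellow now",cen(im,18,38))
E
```

```text
t: 8.5
eef_pos: [0.5101, -0.0686, 0.2544]
tool_rot: [-0.0, 0.998, -0.057, -0.002]
contact_force: [1.1, 0.4, 0.4]
gripper_width: 0.001
grasp_force: 0.0
{'t': 8.5, 'reader_xy_mm': array([-85.5, -75.2]), 'z': 254.4, 'tip': 81.4, 'yawerr': 0.02, 'F': array([1. , 0.5, 0.4]), 'w': 0.001}
green before (array([278.41, 228.47]), np.int32(49), array([-3.4, 34.2]))
yellow now (array([278.43, 228.51]), np.int32(49), array([-3.6, 34.3]))
```

```bash
python3 -m pendant '[[0,0.002,0,0.01,0],[0,0,0,0.01,0],[0,0,0,0.004,0],[0,0,0,0,0],[0,0,0,0,0]]'
python3 -c "from h import *;print(local())"
python3 -m pendant '[[0,0,0,0.002,0],[0,0,0,0.002,0],[0,0,0,0.002,0],[0,0,0,0,0],[0,0,0,0,0]]'
python3 -c "from h import *;print(local())"
```

```text
t: 8.97
eef_pos: [0.5126, -0.069, 0.2315]
tool_rot: [0.0, 0.998, -0.057, -0.0]
contact_force: [-0.1, -0.4, 0.4]
gripper_width: 0.0
grasp_force: 0.0
{'t': 8.97, 'reader_xy_mm': array([-83. , -75.3]), 'z': 231.5, 'tip': 58.5, 'yawerr': 0.01, 'F': array([-0.1, -0.4,  0.4]), 'w': 0.0}
t: 9.38
eef_pos: [0.5126, -0.0691, 0.2257]
tool_rot: [0.0, 0.998, -0.057, -0.0]
contact_force: [0.8, -1.2, 0.5]
gripper_width: -0.0
grasp_force: 0.0
{'t': 9.38, 'reader_xy_mm': array([-82.9, -75.3]), 'z': 225.7, 'tip': 52.7, 'yawerr': -0.0, 'F': array([ 1. , -1.1,  0.5]), 'w': -0.0}
```

```bash
python3 -m pendant '[[0,0,0,0.002,0],[0,0,0,0.002,0],[0,0,0,0,0],[0,0,0,0,0]]'
python3 -c "from h import *;print(local())"
python3 -m pendant '[[0,0,0,0.002,0],[0,0,0,0,0],[0,0,0,0,0]]'
python3 -c "from h import *;print(local())"
python3 -m pendant '[[0,0,0,0.002,0],[0,0,0,0,0],[0,0,0,0,0]]'
python3 -c "from h import *;print(local())"
```

```text
t: 9.72
eef_pos: [0.5129, -0.069, 0.2219]
tool_rot: [0.0, 0.998, -0.057, 0.0]
contact_force: [-0.1, -0.5, 3.1]
gripper_width: 0.001
grasp_force: 1.4
{'t': 9.72, 'reader_xy_mm': array([-82.7, -75.3]), 'z': 221.9, 'tip': 48.9, 'yawerr': -0.0, 'F': array([-0.1, -0.5,  3.1]), 'w': 0.001}
t: 9.97
eef_pos: [0.5129, -0.0691, 0.2199]
tool_rot: [0.0, 0.998, -0.057, 0.0]
contact_force: [-0.5, -0.3, 4.9]
gripper_width: 0.003
grasp_force: 2.2
{'t': 9.97, 'reader_xy_mm': array([-82.7, -75.3]), 'z': 219.9, 'tip': 46.9, 'yawerr': -0.01, 'F': array([-0.5, -0.4,  4.9]), 'w': 0.003}
t: 10.22
eef_pos: [0.513, -0.069, 0.2192]
tool_rot: [0.0, 0.998, -0.057, 0.0]
contact_force: [-4.5, -0.6, 21.1]
gripper_width: -0.002
grasp_force: 10.2
{'t': 10.22, 'reader_xy_mm': array([-82.6, -75.2]), 'z': 219.2, 'tip': 46.2, 'yawerr': -0.01, 'F': array([-4.4, -1.1, 21.1]), 'w': -0.002}
```

The force climbed steeply to 21 N, so the key has bottomed. I'll release it, rise and check.

```bash
python3 -m pendant '[[0,0,0,-0.004,0],[0,0,0,-0.01,0],[0,0,0,-0.03,0],[0,0,0,-0.03,0],[0,-0.01,0,-0.03,0],[0,0,0,0,0],[0,0,0,0,0]]'
python3 - <<'E'
from h import *
print(local())
im,_=bot.read_camera("scene");cv2.imwrite("pics/s3.png",cv2.resize(im[140:300,200:400],None,fx=3.7,fy=3.7,interpolation=cv2.INTER_CUBIC))
E
```

```text
t: 10.8
eef_pos: [0.5028, -0.0679, 0.3233]
tool_rot: [0.0, 0.998, -0.057, 0.002]
contact_force: [-0.2, -0.1, 0.5]
gripper_width: -0.001
grasp_force: 0.0
{'t': 10.8, 'reader_xy_mm': array([-92.9, -75.3]), 'z': 323.3, 'tip': 150.3, 'yawerr': -0.01, 'F': array([-0.2, -0.1,  0.5]), 'w': -0.001}
```

View pics/s3.png

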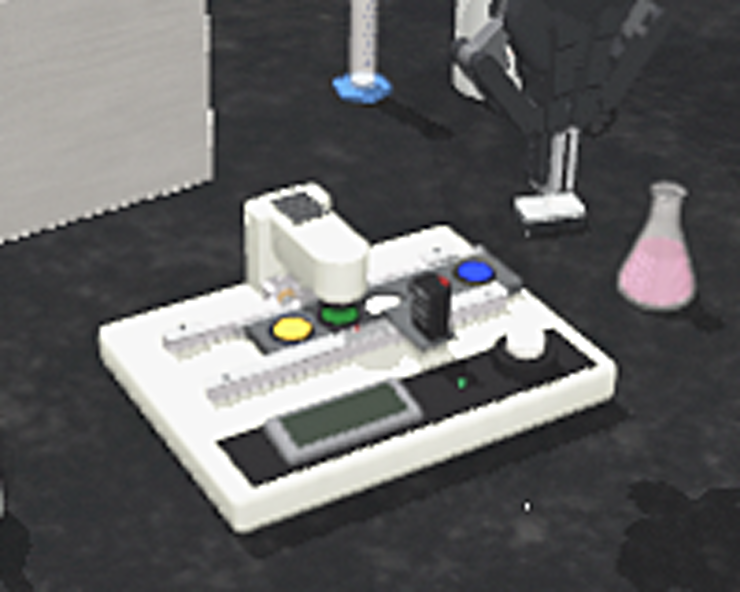

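Green is still under the snout at (340,313), yellow is at (292,327) and the key is up at (525,340). The flask and test piece haven't moved and the arm is clear of everything, so I'm handing in.

```bash
python3 -c "from station import bot;print(bot.hand_in())"
```

```text
the job is handed in; nothing more can be done
None
```

The job is handed in, with no verdict returned: green is at its click stop under the lamp (judged from images and the push-force dip), the read key was pressed to its end (21 N) and is up again, and the arm is clear.

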